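Put garlic and coffee capsule away and close each storage jar with its own lid

TASK

The storage jars are washed and dry: put the garlic bulb that stands in front of the hob into the large jar with the vent holes and the brown coffee capsule beside it into the medium jar, then close all three jars, each with the lid that fits it, seated flat all round on the rim. Leave the jars standing where they are, and do not push the kitchen timer or the onion about.

Things in the scene. Friction and masses are not known exactly. Their poses are not given: they have to be found in the camera images.
- large_jar: large one of three open white stoneware jars with terracotta foot and a ring of dark vent holes (a garlic keeper), loose on the worktop: outside diameter 130 mm, height 84 mm, inside diameter 121 mm, inner floor 8 mm above its underside, about 0.64 kg; a wide-open gripper jams in its mouth: let go near the rim, opening only a little. Origin: centre of its underside, z up.
- medium_jar: medium one of three open white stoneware jars with terracotta foot, loose on the worktop: outside diameter 102 mm, height 76 mm, inside diameter 93 mm, inner floor 8 mm above its underside, about 0.55 kg; a wide-open gripper jams in its mouth: let go near the rim, opening only a little. Origin: centre of its underside, z up.
- small_jar: small one of three open white stoneware jars with terracotta foot, loose on the worktop: outside diameter 70 mm, height 62 mm, inside diameter 61 mm, inner floor 8 mm above its underside, about 0.46 kg; a wide-open gripper jams in its mouth: let go near the rim, opening only a little. Origin: centre of its underside, z up.
- large_lid: large one of three wooden lids lying knob up on a dark baking sheet over the hob: disc 132 mm across, z 10 to 19 mm; under it a grey seal plug of 115 mm, foot tapered to 105 mm; round knob 24 mm across on the axis, z 19 to 47 mm. Origin: centre of plug's underside, z up. It fits only the large jar: seated, disc flat on the rim, its origin is 74 mm above the jar's underside.
- medium_lid: medium one of three wooden lids lying knob up on a dark baking sheet over the hob: disc 104 mm across, z 10 to 19 mm; under it a grey seal plug of 87 mm, foot tapered to 77 mm; round knob 24 mm across on the axis, z 19 to 47 mm. Origin: centre of plug's underside, z up. It fits only the medium jar: seated, disc flat on the rim, its origin is 66 mm above the jar's underside.
- small_lid: small one of three wooden lids lying knob up on a dark baking sheet over the hob: disc 72 mm across, z 10 to 19 mm; under it a grey seal plug of 55 mm, foot tapered to 45 mm; round knob 24 mm across on the axis, z 19 to 47 mm. Origin: centre of plug's underside, z up. It fits only the small jar: seated, disc flat on the rim, its origin is 52 mm above the jar's underside.
- garlic: whole pinkish-white garlic bulb, 60 x 57 mm wide, 58 mm high with its short stem upward, widest about 22 mm above its underside, 40 g, standing on the worktop in front of the hob. Origin: centre of its underside; z up.
- coffee_pod: dark brown coffee capsule standing with its rim down on the worktop in front of the hob: rim diameter 54 mm, cup above it tapering to about 36 mm at the top (about 45 mm at half height), 31 mm high, 13 g. Origin: centre of its underside; z up.
- kitchen_timer: bystander: round kitchen timer, white top on a grey base, 62 mm across, 43 mm high, on the worktop behind the jars, between them and the baking sheet. Origin: centre of its underside; z up.
- onion: bystander: brown onion, 83 mm wide, 94 mm high, on the worktop near its front edge, to the right of garlic and capsule. Origin: centre of its underside.

How it is judged:
At the end, for the whole second after the job is handed in: Garlic inside the large jar (within 60 mm of its axis), capsule inside the medium jar (within 47 mm); every lid on its own jar, centred within 8 mm, within 4 mm of its fully seated height, lid and jar level within 0.08 rad; all released and at rest (horizontal distance between large_lid and large_jar below 0.008 m and z of large_lid in the frame of large_jar between 0.07 and 0.078 m and angle between each of large_lid, large_jar, medium_lid, medium_jar, small_lid, small_jar's own z axis and vertical below 0.08 rad and linear speed of each of large_lid, large_jar, medium_lid, medium_jar, small_lid, small_jar below 0.02 m/s and horizontal distance between medium_lid and medium_jar below 0.008 m and z of medium_lid in the frame of medium_jar between 0.062 and 0.07 m and horizontal distance between small_lid and small_jar below 0.008 m and z of small_lid in the frame of small_jar between 0.048 and 0.056 m and horizontal distance between garlic and large_jar below 0.06 m and z of garlic in the frame of large_jar between -0.002 and 0.074 m and linear speed of each of garlic, coffee_pod below 0.03 m/s and horizontal distance between coffee_pod and medium_jar below 0.047 m and z of coffee_pod in the frame of medium_jar between -0.002 and 0.074 m); the robot touches nothing.
It fails at once if the large jar is tipped or shifted more than 6 cm (angle between large_jar's own z axis and vertical above 0.4 rad or distance of large_jar from where it was at the start of the episode above 0.06 m).
It fails at once if the medium jar is tipped or shifted more than 6 cm (angle between medium_jar's own z axis and vertical above 0.4 rad or distance of medium_jar from where it was at the start of the episode above 0.06 m).
It fails at once if the small jar is tipped or shifted more than 6 cm (angle between small_jar's own z axis and vertical above 0.4 rad or distance of small_jar from where it was at the start of the episode above 0.06 m).
It fails at once if the kitchen timer is shifted more than 6 cm (distance of kitchen_timer from where it was at the start of the episode above 0.06 m).
It fails at once if the onion is shifted more than 6 cm (distance of onion from where it was at the start of the episode above 0.06 m).
It also fails if it takes over 106 s, if anything falls off the work surface, if the arm or the gripper's body presses on something with over 40 N, if the wrist force passes 120 N, or if a joint passes its speed limit or range.

ROBOT

A 6-joint arm with a two-finger parallel gripper is mounted at the origin on a cart in front of the work surface, level with it; the furniture and walls round the work are solid. World frame = base frame: x ahead of the robot, y to its left, z up, the work surface at z = 0. Lengths are in m, angles in rad, forces in N, time in s.
With the tool pointing down it reaches from about 0.3 to 0.85 m from the base axis. Payload 5.4 kg.
Tool frame: the origin (TCP) lies midway between the tips of the shut fingers; the grasp point (between the pads) lies 19 mm behind it; z points along the fingers, y is the line along which they close (so a half turn about z gives the same grasp; the last joint's range is limited). The gripper opens to 85 mm and grips with 20 to 120 N. Pads are 22 mm wide; open, the fingers measure 114 mm over their backs; the gripper's body (76 mm by 85 mm) begins 54 mm behind the grasp point. The pads swing forward as they close: fully open they stand 13 mm farther back than shut.
Start: joints at [0.972, 0.158, 1.597, -0, 1.386, -0.21], TCP at [0.218, 0.532, 0.231] pointing down, gripper open.
Joint ranges: [-2.91, 2.91], [-0.94, 2.29], [0.18, 2.7], [-1.29, 4.43], [0.17, 2.64], [-3, 3]. Speed limits (rad/s): [2.57, 2.57, 3.14, 3.14, 3.14, 3.14].

INTERFACE

Orientations are given as [roll, pitch, yaw] about the fixed x, y, z axes, in that order (R = Rz(yaw) Ry(pitch) Rx(roll)).
In Python, from rig import get_state, get_image, job_done, outline_of gives the robot as it stands.
- The arm moves only by the tool arm_command, never from a script. Its argument "motion" is a list of rows, each a list of 3 entries, a list of its own where there are three numbers: the shift along the world's x, y, z in m, then the turn about the world's z in rad, then the closure, from -1 (fully open) to 1 (shut). A call has 1 to 5 rows; each row shifts and turns the commanded pose from where the row before left it; what a row does not reach is not made up. A row lasts 1/12 s, in which the tool goes at most 41.7 mm and 7.16 degrees, less where a joint would pass 70% of its speed; a pose out of reach is approached as far as the arm can. A call is refused whole if a number of a shift passes 0.0417 or a number of a turn 0.125, either way. A call with a gripper value outside its range is refused whole. The fingers move at their own pace and stop on an object; the grip force is fixed at half the most. Time passes only in rows, so rows that do not move let the fingers close. It gives the time, the measured TCP pose, the force, the opening and the grip force at its end, in the units of the state.
- get_state(): the state, without advancing time (a new reading comes with each control period).
- get_image(name): name is "scene" or "top" or "wrist"; returns a dict with "img" (400x640x3 uint8, red, green, blue), "fov_y" (degrees; the focal length in pixels is half the picture's height over the tangent of half this angle, whatever the lens; pixels are square), "cx", "cy" (the principal point, pixels), "rvec" (rotation vector, rad) and "tvec" (3), from world to camera coordinates, as OpenCV has them. Camera axes: x right, y down, z forward; pixel columns grow to the right and rows downward; lengths in m; the calibration is good to about 2 mm. The wrist camera is an equidistant fisheye: a pixel r from the principal point sees the ray r / f radians off the axis. A picture is of the moment at which its call begins. There is no depth.
- job_done(): hands the job in; it is judged then, once.
Trained networks look in the newest picture that a camera, given by its name, has taken for a name from the list of things; names that differ only in an ending like _2 or _b are one class to them, and where a whole thing is asked for, a point or a joint stands for the part that bears it (a point fixed in the world has none). Each returns a list of dicts, best first, with "p" (0 to 1); they miss things now and then, are a little off and sometimes report something else, mostly with a low value. They report only what shows in the picture. A call takes as long as a camera call.
- outline_of(camera, thing): "mask" (400x640 bool, what is visible of it) and "box" ([left, top, width, height] in pixels, round what is visible of it).
The state is a dict: "time": time; "qpos": joint angles; "joint_velocities": joint speeds; "effort": joint torques, N m; "tool_pos": TCP position; "ee_rot": TCP orientation; "force": force on the tool from outside, world axes, zero at the start; "torque": the same for the moment, N m; "opening": finger opening in m; "grasp_force": force on a finger pad.
Only numpy, scipy, OpenCV 4.12 (cv2) and the standard library are available. Lean on these libraries where they do the work, as an engineer would, in place of code of your own. Each camera call takes 0.05 s, during which the arm holds its last target. There are 200 camera calls.

## Working session

There is one attempt and no reset: what is moved stays moved. The work goes in short steps, Python scripts to look and compute and a tool call to move; the robot and the scene stay as the last step left them, time stands still between calls to the robot, and variables do not carry over. Pictures are saved under pics/ and viewed, at most 14 in all, crops included, and the job is handed in when it is done.

Besides the shell and the picture viewer there is one more tool, called after "Request:" in YAML: its name, and indented under it one key for each argument. arm_command: Moves the arm, as the interface text tells. Its arguments: {"type":"object","properties":{"motion":{"type":"array"}},"required":["motion"]}

```bash
ls; mkdir -p pics
python3 - <<'E'
from rig import *
import cv2,numpy as np
s=get_state(); print({k:np.round(v,3).tolist() for k,v in s.items()})
ims=[]
for n in ["scene","top","wrist"]:
    g=get_image(n); print(n,g['fov_y'],g['cx'],g['cy'],np.round(g['rvec'],3),np.round(g['tvec'],3))
    cv2.imwrite(f'pics/{n}0.png',g['img'][:,:,::-1])
E
```

```text
pics
{'time': 0.0, 'qpos': [0.972, 0.159, 1.598, 0.0, 1.386, -0.21], 'joint_velocities': [-0.001, 0.001, -0.0, -0.002, 0.001, -0.001], 'effort': [0.001, -39.6, -33.143, -0.0, 0.008, 0.0], 'tool_pos': [0.218, 0.532, 0.23], 'ee_rot': [-3.14, -0.0, 2.753], 'force': [0.673, -1.004, -0.494], 'torque': [0.003, 0.019, -0.012], 'grasp_force': 0.0, 'opening': 0.085}
scene 44.80924977581363 318.3013972736991 211.91570697229923 [ 1.933 -1.079  0.604] [-0.448  0.234  1.007]
top 53.75967724296639 316.48370827834356 204.44419368172305 [ 2.19  -2.166  0.098] [-0.216  0.525  0.981]
wrist 65.70646984690485 318.24779619298056 197.694466886809 [-2.419 -1.623 -0.214] [-0.574 -0.034  0.379]
```

View pics/scene0.png

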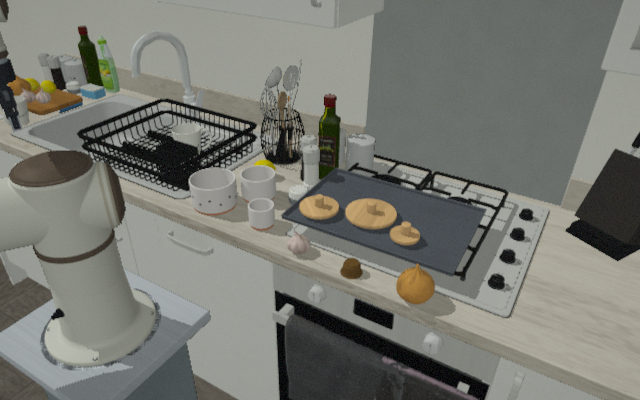

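View pics/top0.png

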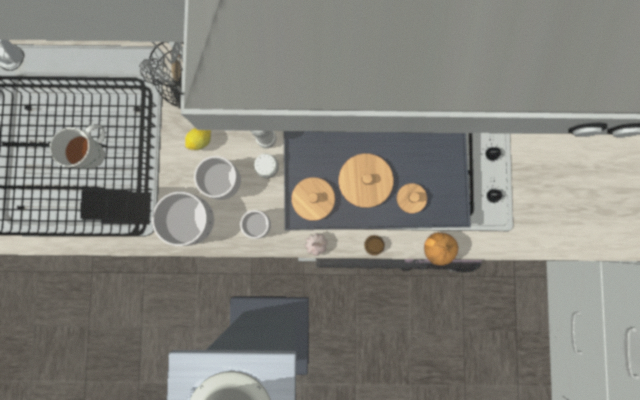

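The scene shows the jars at top-view (180,218), (215,177) and (255,223), with the timer at (265,165). The lids are at (366,180) large, (313,199) medium and (412,198) small, the garlic at (316,244), the capsule at (374,245) and the onion at (440,248). Next I'll fit revolved models to the masks in both views.

```bash
cat > h.py <<'E'
from rig import *
import cv2,numpy as np
from scipy.optimize import least_squares
def lid(d): return [(d/2,.010),(d/2,.019),(.012,.019),(.012,.047)]
M=dict(large_jar=[(.06,0),(.065,.01),(.065,.084)],medium_jar=[(.047,0),(.051,.01),(.051,.076)],small_jar=[(.031,0),(.035,.01),(.035,.062)],
 large_lid=lid(.132),medium_lid=lid(.104),small_lid=lid(.072),
 garlic=[(.015,0),(.029,.022),(.02,.04),(.004,.058)],coffee_pod=[(.027,0),(.027,.003),(.018,.031)],
 kitchen_timer=[(.031,0),(.031,.035),(.028,.043)],onion=[(.02,0),(.0415,.04),(.004,.094)])
def proj(g,P):
    R=cv2.Rodrigues(np.array(g['rvec'],float))[0]; C=P@R.T+np.array(g['tvec'])
    f=200/np.tan(np.radians(g['fov_y']/2))
    if g.get('fish'):
        r=np.hypot(C[:,0],C[:,1]); k=f*np.arctan2(r,C[:,2])/np.maximum(r,1e-9)
        return np.c_[g['cx']+k*C[:,0],g['cy']+k*C[:,1]]
    return np.c_[g['cx']+f*C[:,0]/C[:,2],g['cy']+f*C[:,1]/C[:,2]]
a=np.linspace(0,2*np.pi,72,endpoint=False)
def pts(n): return np.vstack([np.c_[r*np.cos(a),r*np.sin(a),0*a+z] for r,z in M[n]])
def cam(n):
    g=get_image(n); g['fish']=n=='wrist'; return g
def obs(c,n):
    o=outline_of(c,n); 
    return [(d['p'],np.array(d['box'],float),d['mask']) for d in o]
def support(uv,m=16):
    t=np.arange(m)*2*np.pi/m; return (uv@np.c_[np.cos(t),np.sin(t)].T).max(0)
def maskpts(m):
    ys,xs=np.nonzero(m); return np.vstack([np.c_[xs+dx,ys+dy] for dx in(-.5,.5) for dy in(-.5,.5)])
def fit(n,views,x0,zfix=None):
    S=[(g,support(maskpts(m))) for g,m in views]
    def res(p):
        X=np.r_[p[:2],p[2] if zfix is None else zfix]
        return np.concatenate([support(proj(g,pts(n)+X))-s for g,s in S])
    r=least_squares(res,x0,loss='soft_l1',f_scale=1.0); return r.x,np.sqrt(np.mean(r.fun**2))
E
python3 - <<'E'
from h import *
s=cam('scene');t=cam('top')
for n in M:
    os,ot=obs('scene',n),obs('top',n)
    print(n,[(round(p,2),b.astype(int).tolist()) for p,b,_ in os[:3]],[(round(p,2),b.astype(int).tolist()) for p,b,_ in ot[:3]])
    if os and ot:
        for v in ([(s,os[0][2]),(t,ot[0][2])],[(t,ot[0][2])]):
            x,e=fit(n,v,[.55,.1,.0],None if len(v)==2 else (.03 if 'lid' in n else 0)); print('   ',np.round(x,4),round(e,2))
E
```

```text
large_jar [(0.82, [186, 167, 48, 50])] [(0.69, [152, 192, 64, 55])]
    [0.4846 0.1169 0.0016] 0.6
    [0.4854 0.1166 0.    ] 0.33
medium_jar [(0.97, [241, 164, 33, 37])] [(0.79, [194, 155, 46, 45])]
    [0.5878 0.0369 0.0033] 0.77
    [0.5889 0.0367 0.    ] 0.27
small_jar [(0.82, [247, 196, 26, 30])] [(0.71, [239, 209, 33, 28])]
    [ 0.4739 -0.0585  0.0012] 0.51
    [ 0.4745 -0.0591  0.    ] 0.34
large_lid [(0.66, [344, 197, 54, 30])] [(0.74, [338, 154, 55, 54]), (0.69, [290, 179, 44, 39])]
    [ 0.5832 -0.3282  0.0589] 0.39
    [ 0.5877 -0.3324  0.    ] 0.87
medium_lid [(0.82, [300, 196, 38, 20])] [(0.58, [293, 179, 40, 38])]
    [ 0.5363 -0.2013  0.0587] 0.45
    [ 0.5399 -0.2019  0.    ] 0.83
small_lid [(0.68, [387, 222, 32, 19])] [(0.97, [397, 185, 29, 26])]
    [ 0.5412 -0.4401  0.0577] 0.64
    [ 0.5446 -0.4478  0.    ] 0.83
garlic [(0.66, [286, 233, 23, 22]), (0.29, [385, 220, 35, 22])] [(0.57, [307, 233, 18, 21])]
    [ 0.426  -0.2094  0.0023] 0.69
    [ 0.4264 -0.21    0.    ] 0.36
coffee_pod [(0.3, [389, 221, 30, 23])] [(0.69, [363, 233, 21, 24])]
    [ 0.471  -0.4444  0.1058] 23.76
    [ 0.4256 -0.3604  0.    ] 0.59
kitchen_timer [(0.49, [287, 183, 20, 22]), (0.49, [287, 230, 24, 26])] [(0.82, [254, 152, 22, 24])]
    [ 0.6244 -0.0792  0.0054] 2.06
    [ 0.626  -0.0796  0.    ] 0.51
onion [(0.74, [396, 265, 36, 39])] [(0.76, [425, 232, 33, 30])]
    [ 4.209e-01 -5.185e-01 -1.000e-04] 0.94
    [ 0.4215 -0.5196  0.    ] 0.6
```

Request:
arm_command:
  motion:
    - [[0.0104,-0.037,0],0.0194,-1]
    - [[0.0104,-0.037,0],0.0194,-1]
    - [[0.0104,-0.037,0],0.0194,-1]
    - [[0.0104,-0.037,0],0.0194,-1]
    - [[0.0104,-0.037,0],0.0194,-1]

```text
time: 1.67
tool_pos: [0.27, 0.3455, 0.2312]
ee_rot: [3.141, 0.0, 2.852]
force: [0.8, -0.2, 0.3]
opening: 0.0854
grasp_force: 0.0
```

Request:
arm_command:
  motion:
    - [[0.0104,-0.037,0],0.0194,-1]
    - [[0.0104,-0.037,0],0.0194,-1]
    - [[0.0104,-0.037,0],0.0194,-1]
    - [[0.0104,-0.037,0],0.0194,-1]
    - [[0.0104,-0.037,0],0.0194,-1]

```text
time: 2.08
tool_pos: [0.322, 0.1605, 0.2315]
ee_rot: [3.141, 0.001, 2.948]
force: [1.2, -0.5, 1.4]
opening: 0.0852
grasp_force: 0.0
```

Request:
arm_command:
  motion:
    - [[0.0104,-0.037,0],0.0194,-1]
    - [[0.0104,-0.037,0],0.0194,-1]
    - [[0.0104,-0.037,0],0.0194,-1]
    - [[0.0104,-0.037,0],0.0194,-1]
    - [[0.0104,-0.037,0],0.0194,-1]

```text
time: 2.5
tool_pos: [0.3741, -0.025, 0.2317]
ee_rot: [-3.141, 0.001, 3.044]
force: [1.6, 0.6, -0.3]
opening: 0.0856
grasp_force: 0.0
```

Request:
arm_command:
  motion:
    - [[0.0104,-0.037,0],0.0194,-1]
    - [[0.0104,-0.037,0],0.0194,-1]
    - [[0.0104,-0.037,0],0.0194,-1]
    - [[0.0104,-0.037,0],0.0194,-1]
    - [[0.0,0,0],0,-1]

```text
time: 2.92
tool_pos: [0.4164, -0.1766, 0.2313]
ee_rot: [-3.139, 0.001, 3.117]
force: [1.0, 0.2, -0.2]
opening: 0.0853
grasp_force: 0.0
```

Run:
```python
from h import *
w=cam('wrist'); cv2.imwrite('pics/w1.png',w['img'][:,:,::-1])
t=cam('top');s=cam('scene')
X0=dict(garlic=[.426,-.21,0],coffee_pod=[.426,-.36,0],medium_lid=[.536,-.201,.058],large_lid=[.583,-.328,.058],small_jar=[.474,-.059,0],small_lid=[.541,-.44,.058])
for n in X0:
    ow=[o for o in obs('wrist',n)]; ot=obs('top',n)
    print(n,[(round(p,2),b.astype(int).tolist()) for p,b,_ in ow[:3]],[(round(p,2),b.astype(int).tolist()) for p,b,_ in ot[:3]])
    if ow:
        print('  w ',*[np.round(q,4) for q in fit(n,[(w,ow[0][2])],X0[n],X0[n][2])])
    if ow and ot: print('  wt',*[np.round(q,4) for q in fit(n,[(w,ow[0][2]),(t,ot[0][2])],X0[n])])
```

```text
garlic [(0.57, [268, 159, 48, 44])] [(0.52, [254, 151, 24, 25]), (0.18, [338, 156, 56, 49])]
  w  [ 0.4261 -0.2081  0.    ] 1.0603
  wt [ 0.4285 -0.208  -0.0059] 46.0392
coffee_pod [(0.61, [158, 159, 39, 41])] [(0.62, [363, 233, 18, 21])]
  w  [ 0.4245 -0.3592  0.    ] 0.5001
  wt [ 0.4253 -0.361  -0.0037] 0.393
medium_lid [(0.85, [257, 244, 86, 80])] [(0.67, [295, 177, 38, 41])]
  w  [ 0.5351 -0.2006  0.058 ] 0.6113
  wt [ 0.5376 -0.2012  0.0536] 0.7395
large_lid [(0.68, [169, 267, 81, 69])] [(0.85, [338, 153, 53, 55]), (0.68, [240, 208, 10, 11])]
  w  [ 0.5804 -0.3266  0.058 ] 14.4087
  wt [ 0.5912 -0.3335  0.0239] 6.8531
small_jar [(0.78, [389, 190, 63, 63])] []
  w  [ 0.4733 -0.0578  0.    ] 1.1234
small_lid [(0.73, [101, 258, 46, 32])] [(0.89, [397, 186, 27, 26])]
  w  [ 0.537  -0.4376  0.058 ] 3.9549
  wt [ 0.5425 -0.4448  0.0478] 2.442
```

View pics/w1.png

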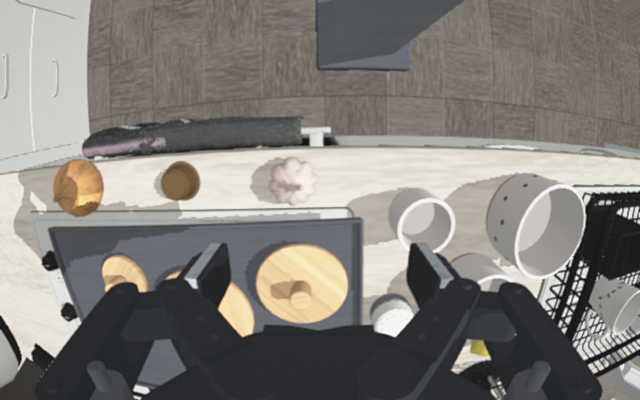

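The wrist view puts the garlic at (292,181), the pod at (181,181) and the medium lid at (302,283). The positions agree to within about 2 mm, so I'll pick the garlic at (0.426, -0.2085).

Request:
arm_command:
  motion:
    - [[0.0096,-0.032,0],0.02,-1]
    - [[0,0,-0.035],0,-1]
    - [[0,0,-0.04],0,-1]
    - [[0,0,-0.04],0,-1]
    - [[0,0,0],0,-1]

```text
time: 4.08
tool_pos: [0.4202, -0.199, 0.1086]
ee_rot: [3.132, -0.012, 3.141]
force: [-0.4, 1.7, -1.1]
opening: 0.0859
grasp_force: 0.0
```

Request:
arm_command:
  motion:
    - [[0,0,-0.04],0,-1]
    - [[0,0,-0.04],0,-1]
    - [[0,0,-0.02],0,-1]
    - [[0,0,-0.01],0,-1]
    - [[0,0,0],0,-1]

```text
time: 4.5
tool_pos: [0.4248, -0.2025, 0.0059]
ee_rot: [3.14, -0.002, 3.142]
force: [-0.5, 0.1, 0.5]
opening: 0.0856
grasp_force: 0.0
```

Request:
arm_command:
  motion:
    - [[0.001,-0.006,0],0,-1]
    - [[0,0,0],0,0.5]
    - [[0,0,0],0,1]
    - [[0,0,0],0,1]
    - [[0,0,0],0,1]

```text
time: 4.92
tool_pos: [0.4278, -0.2104, 0.0089]
ee_rot: [-3.139, 0.003, 3.141]
force: [-1.9, 1.5, 11.5]
opening: 0.0531
grasp_force: 60.5
```

Request:
arm_command:
  motion:
    - [[0,0,0],0,1]
    - [[0,0,0],0,1]
    - [[0,0,0],0,1]
    - [[0,0,0],0,1]

```text
time: 5.25
tool_pos: [0.4278, -0.2104, 0.0089]
ee_rot: [-3.139, 0.003, 3.141]
force: [-3.1, 1.0, 11.2]
opening: 0.0531
grasp_force: 60.5
```

Request:
arm_command:
  motion:
    - [[0,0,0.02],0,1]
    - [[0,0,0.035],0,1]
    - [[0,0,0.04],0,1]
    - [[0,0,0.04],0,1]
    - [[0,0,0.03],0,1]

```text
time: 5.67
tool_pos: [0.427, -0.2095, 0.1757]
ee_rot: [-3.138, 0.004, 3.142]
force: [0.8, -0.6, -0.3]
opening: 0.0532
grasp_force: 63.0
```

Request:
arm_command:
  motion:
    - [[0.004,0.02,0],0,1]
    - [[0.006,0.035,0],0,1]
    - [[0.006,0.035,0],0,1]
    - [[0.006,0.035,0],0,1]
    - [[0.006,0.035,0],0,1]

```text
time: 6.08
tool_pos: [0.4543, -0.0475, 0.1723]
ee_rot: [-3.141, 0.002, 3.141]
force: [0.5, -0.4, 1.0]
opening: 0.0533
grasp_force: 63.0
```

Request:
arm_command:
  motion:
    - [[0.006,0.035,0],0,1]
    - [[0.006,0.035,0],0,1]
    - [[0.006,0.035,0],0,1]
    - [[0.006,0.035,0],0,1]
    - [[0.006,0.027,0],0,1]

```text
time: 6.5
tool_pos: [0.4842, 0.1207, 0.1723]
ee_rot: [3.141, 0.001, -3.14]
force: [1.3, 1.0, 0.6]
opening: 0.0531
grasp_force: 63.0
```

Run:
```python
from h import *
s=get_state();print(s['tool_pos'],s['opening'],s['grasp_force'],s['force'])
w=cam('wrist'); cv2.imwrite('pics/w2.png',w['img'][:,:,::-1])
for n,x0 in dict(large_jar=[.485,.117],medium_jar=[.588,.037],small_jar=[.474,-.059]).items():
    for p,b,m in obs('wrist',n)[:2]: print(n,p,b,*fit(n,[(w,m)],x0,0))
```

```text
[0.48416574 0.12073746 0.1722698 ] 0.05313008820281795 63.02674472797662 [1.33544732 0.96708935 0.56570333]
large_jar 0.96 [233.  113.  162.9 122.8] [0.48259503 0.11837162] 10.5414063668563
medium_jar 0.95 [189.6 229.5  94.  102.8] [0.5870129 0.0378838] 7.665921156181918
medium_jar 0.71 [261.7 196.3 115.1 121.5] [0.54865834 0.12139544] 3.164183800478445
small_jar 0.87 [106.6 144.9  79.   75.6] [ 0.47341988 -0.05754582] 0.43151300011713917
```

View pics/w2.png

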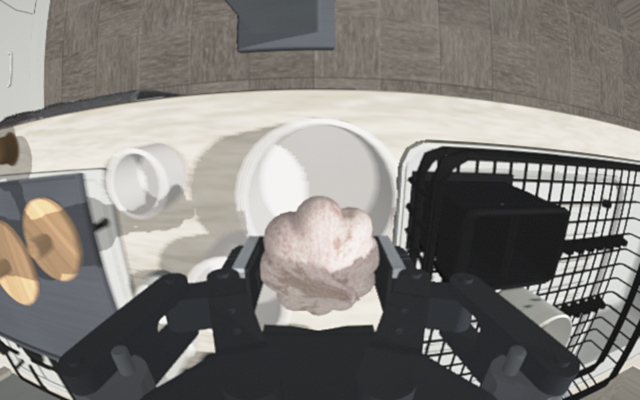

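The wrist view shows the garlic held at about (322,255) over the large jar's mouth. I'll lower it and open only a little.

Request:
arm_command:
  motion:
    - [[0,-0.003,-0.03],0,1]
    - [[0,0,-0.035],0,1]
    - [[0,0,-0.03],0,1]
    - [[0,0,-0.025],0,1]
    - [[0,0,0],0,1]

```text
time: 7.12
tool_pos: [0.4795, 0.1138, 0.0465]
ee_rot: [-3.141, -0.01, 3.139]
force: [-1.3, 0.1, -1.3]
opening: 0.053
grasp_force: 63.1
```

Request:
arm_command:
  motion:
    - [[0,0,0],0,-0.5]
    - [[0,0,0],0,-0.5]
    - [[0,0,0],0,-0.5]
    - [[0,0,0.01],0,-0.5]
    - [[0,0,0.02],0,-0.5]

```text
time: 7.53
tool_pos: [0.4832, 0.115, 0.0815]
ee_rot: [-3.142, -0.002, 3.141]
force: [-0.4, 0.6, -0.5]
opening: 0.0644
grasp_force: 0.0
```

Request:
arm_command:
  motion:
    - [[0,0,0.04],0,-0.5]
    - [[0,0,0.04],0,-0.5]
    - [[0,0,0.03],0,-0.5]
    - [[0,0,0],0,-1]

```text
time: 7.87
tool_pos: [0.4893, 0.1152, 0.2013]
ee_rot: [-3.141, 0.017, -3.141]
force: [0.8, 0.1, 0.6]
opening: 0.0748
grasp_force: 0.0
```

Request:
arm_command:
  motion:
    - [[-0.003,-0.02,0],0,-1]
    - [[-0.005,-0.036,0],0,-1]
    - [[-0.005,-0.036,0],0,-1]
    - [[-0.005,-0.036,0],0,-1]
    - [[-0.005,-0.036,0],0,-1]

```text
time: 8.28
tool_pos: [0.4611, -0.0504, 0.1929]
ee_rot: [-3.141, 0.003, -3.141]
force: [0.4, 0.2, -0.1]
opening: 0.0859
grasp_force: 0.0
```

Request:
arm_command:
  motion:
    - [[-0.005,-0.036,0],0,-1]
    - [[-0.005,-0.036,0],0,-1]
    - [[-0.005,-0.036,0],0,-1]
    - [[-0.005,-0.036,0],0,-1]
    - [[-0.005,-0.036,0],0,-1]

```text
time: 8.7
tool_pos: [0.4359, -0.231, 0.193]
ee_rot: [-3.14, 0.002, 3.141]
force: [0.8, -0.6, -0.4]
opening: 0.0857
grasp_force: 0.0
```

Request:
arm_command:
  motion:
    - [[-0.005,-0.036,0],0,-1]
    - [[-0.005,-0.036,0],0,-1]
    - [[-0.005,-0.036,0],0,-1]
    - [[-0.002,-0.023,0],0,-1]
    - [[0,0,0],0,-1]

```text
time: 9.12
tool_pos: [0.4184, -0.3646, 0.193]
ee_rot: [-3.138, 0.001, 3.137]
force: [0.1, -0.1, 0.8]
opening: 0.0853
grasp_force: 0.0
```

Run:
```python
from h import *
s=get_state();print(s['tool_pos'],s['ee_rot'])
w=cam('wrist');t=cam('top')
for n,x0 in dict(coffee_pod=[.425,-.36,0],large_lid=[.583,-.328,.0585],medium_lid=[.536,-.201,.0585],small_lid=[.541,-.44,.0585]).items():
    for p,b,m in obs('wrist',n)[:2]: print(n,p,b.astype(int),*fit(n,[(w,m)],x0,x0[2]))
for p,b,m in obs('top','garlic')[:3]: print('garlic',p,b,*fit('garlic',[(t,m)],[.48,.12],.008))
for n,x0 in dict(large_jar=[.485,.117],medium_jar=[.588,.037],small_jar=[.474,-.059]).items():
    for p,b,m in obs('top',n)[:2]: print(n,p,b.astype(int),*fit(n,[(t,m)],x0,0))
```

```text
[ 0.4183961  -0.36461777  0.19299964] [-3.13763152e+00  1.43314989e-03  3.13720595e+00]
coffee_pod 0.84 [298 158  50  44] [ 0.42532026 -0.35854519  0.        ] 0.4703636792091504
large_lid 0.91 [295 285 109  50] [ 0.58013179 -0.32785     0.0585    ] 16.41016857696076
medium_lid 0.79 [450 251  56  42] [ 0.53179823 -0.19421151  0.0585    ] 23.648844660268708
small_lid 0.76 [221 275  63  57] [ 0.5391496  -0.43714473  0.0585    ] 2.3280453001248387
small_lid 0.61 [296 283 112  53] [ 0.54890011 -0.32824516  0.0585    ] 14.640251345498934
garlic 0.66 [176.  210.1  25.4  20.7] [0.48279299 0.11421169] 0.5929512216347015
large_jar 0.69 [153 194  62  52] [0.4849471  0.11707842] 0.7545339179734777
large_jar 0.51 [395 184  29  25] [ 0.54160713 -0.410873  ] 16.675487501223905
medium_jar 0.9 [193 150  48  50] [0.58895334 0.03744006] 0.38304151578366225
small_jar 0.95 [238 209  30  24] [ 0.47522678 -0.05880372] 0.34465430851872
small_jar 0.38 [252 152  27  27] [ 0.62269645 -0.08238798] 2.1302584964398292
```

Request:
arm_command:
  motion:
    - [[0.0066,0.005,-0.02],0.004,-1]
    - [[0,0,-0.04],0,-1]
    - [[0,0,-0.04],0,-1]
    - [[0,0,-0.04],0,-1]
    - [[0,0,-0.02],0,-1]

```text
time: 10.03
tool_pos: [0.4237, -0.3518, 0.0264]
ee_rot: [3.136, -0.004, -3.137]
force: [0.1, -0.2, -0.8]
opening: 0.0854
grasp_force: 0.0
```

Request:
arm_command:
  motion:
    - [[0,0,-0.015],0,-1]
    - [[0,0,-0.01],0,-1]
    - [[0,0,0],0,-1]
    - [[0,0,0],0,-1]

```text
time: 10.37
tool_pos: [0.426, -0.355, 0.0066]
ee_rot: [-3.141, 0.0, -3.138]
force: [-0.0, 0.3, 0.9]
opening: 0.0857
grasp_force: 0.0
```

Request:
arm_command:
  motion:
    - [[-0.0008,-0.0045,-0.003],0,-1]
    - [[0,0,0],0,-0.3]
    - [[0,0,0],0,-0.1]
    - [[0,0,0],0,1]
    - [[0,0,0],0,1]

```text
time: 10.78
tool_pos: [0.4256, -0.3603, 0.0048]
ee_rot: [-3.14, 0.001, -3.138]
force: [-0.3, -0.0, 3.9]
opening: 0.0446
grasp_force: 58.4
```

Request:
arm_command:
  motion:
    - [[0,0,0],0,1]
    - [[0,0,0],0,1]
    - [[0,0,0],0,1]

```text
time: 11.03
tool_pos: [0.4256, -0.3603, 0.0047]
ee_rot: [-3.14, 0.001, -3.138]
force: [-1.0, 0.4, 6.0]
opening: 0.0444
grasp_force: 58.4
```

Request:
arm_command:
  motion:
    - [[0,0,0.02],0,1]
    - [[0,0,0.035],0,1]
    - [[0,0,0.04],0,1]
    - [[0,0,0.04],0,1]
    - [[0,0,0.03],0,1]

```text
time: 11.45
tool_pos: [0.4256, -0.3601, 0.1723]
ee_rot: [-3.138, 0.002, -3.138]
force: [0.3, -0.2, 1.2]
opening: 0.0448
grasp_force: 58.7
```

Request:
arm_command:
  motion:
    - [[0.009,0.022,0],0,1]
    - [[0.0135,0.033,0],0,1]
    - [[0.0135,0.033,0],0,1]
    - [[0.0135,0.033,0],0,1]
    - [[0.0135,0.033,0],0,1]

```text
time: 11.87
tool_pos: [0.4883, -0.2039, 0.1687]
ee_rot: [-3.141, 0.001, -3.138]
force: [0.9, -0.2, -0.0]
opening: 0.0447
grasp_force: 58.7
```

Request:
arm_command:
  motion:
    - [[0.0135,0.033,0],0,1]
    - [[0.0135,0.033,0],0,1]
    - [[0.0135,0.033,0],0,1]
    - [[0.0135,0.033,0],0,1]
    - [[0.0135,0.033,0],0,1]

```text
time: 12.28
tool_pos: [0.5559, -0.0386, 0.1687]
ee_rot: [-3.141, 0.001, -3.138]
force: [0.4, -0.7, -0.6]
opening: 0.0448
grasp_force: 58.7
```

Request:
arm_command:
  motion:
    - [[0.0135,0.033,0],0,1]
    - [[0.0135,0.033,0],0,1]
    - [[0.0045,0.0145,0],0,1]
    - [[0,0,0],0,1]

```text
time: 12.62
tool_pos: [0.5875, 0.0435, 0.1685]
ee_rot: [3.141, 0.001, -3.133]
force: [0.8, -0.1, -0.4]
opening: 0.0449
grasp_force: 58.7
```

Run:
```python
from h import *
s=get_state();print(s['tool_pos'],s['ee_rot'],s['opening'],s['grasp_force'])
w=cam('wrist'); cv2.imwrite('pics/w3.png',w['img'][:,:,::-1])
```

```text
[0.58748624 0.04354725 0.16847715] [ 3.14059713e+00  5.98063515e-04 -3.13347475e+00] 0.04490981679527521 58.7472003702716
```

View pics/w3.png

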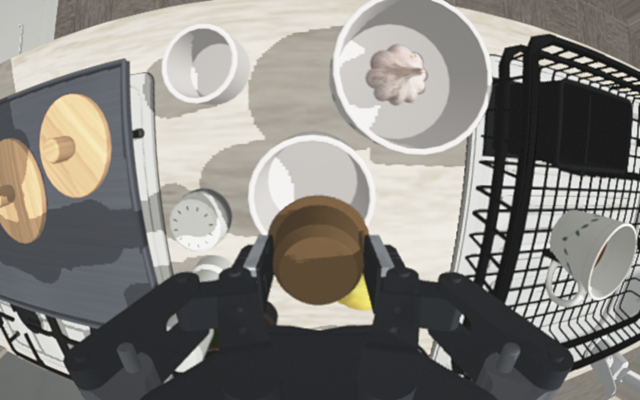

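The garlic lies in the large jar at (397,75). The capsule is held at (318,250) over the medium jar, so I'll lower it and release.

Request:
arm_command:
  motion:
    - [[0,-0.0065,-0.02],0,1]
    - [[0,0,-0.035],0,1]
    - [[0,0,-0.035],0,1]
    - [[0,0,-0.02],0,1]
    - [[0,0,0],0,1]

```text
time: 13.08
tool_pos: [0.5822, 0.0328, 0.0529]
ee_rot: [3.14, -0.011, -3.139]
force: [-1.2, -0.3, -0.7]
opening: 0.0448
grasp_force: 58.7
```

Request:
arm_command:
  motion:
    - [[0,0,0],0,-0.25]
    - [[0,0,0],0,-0.25]
    - [[0,0,0],0,-0.25]
    - [[0,0,0.01],0,-0.25]
    - [[0,0,0.03],0,-0.25]

```text
time: 13.5
tool_pos: [0.5844, 0.0338, 0.0964]
ee_rot: [3.141, -0.006, -3.138]
force: [0.2, -0.2, -0.6]
opening: 0.0533
grasp_force: 0.0
```

Request:
arm_command:
  motion:
    - [[0,0,0.04],0,-0.25]
    - [[0,0,0.03],0,-0.25]
    - [[0,0,0],0,-0.25]

```text
time: 13.75
tool_pos: [0.5924, 0.0328, 0.179]
ee_rot: [-3.139, 0.017, -3.137]
force: [0.8, 0.1, 0.8]
opening: 0.0538
grasp_force: 0.0
```

Run:
```python
from h import *
s=get_state();print(s['tool_pos'],s['opening'])
w=cam('wrist'); cv2.imwrite('pics/w4.png',w['img'][:,:,::-1])
```

```text
[0.59243911 0.0328123  0.178999  ] 0.05380045395598619
```

View pics/w4.png

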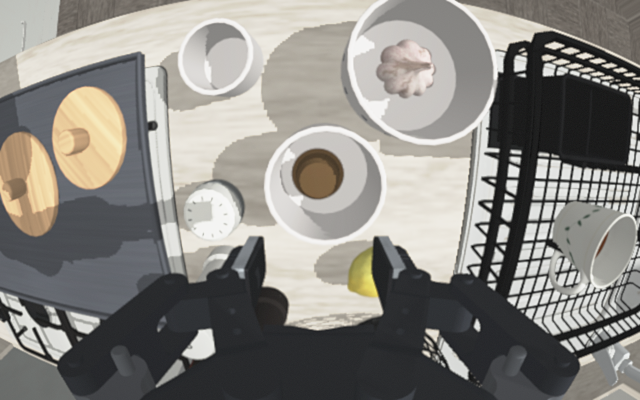

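The pod at (318,172) and the garlic at (406,70) are both inside their jars. Next is the medium lid at about (0.5357, -0.201), origin z about 0.058.

Request:
arm_command:
  motion:
    - [[-0.006,-0.025,0],0,-0.25]
    - [[-0.0085,-0.035,0],0,-0.25]
    - [[-0.0085,-0.035,0],0,-0.25]
    - [[-0.0085,-0.035,0],0,-0.25]
    - [[-0.0085,-0.035,0],0,-0.25]

```text
time: 14.22
tool_pos: [0.5462, -0.1327, 0.1687]
ee_rot: [-3.141, 0.0, -3.137]
force: [-0.5, -0.2, 0.5]
opening: 0.0536
grasp_force: 0.0
```

Request:
arm_command:
  motion:
    - [[-0.0085,-0.035,0],0,-0.25]
    - [[-0.008,-0.034,0],0,-0.25]
    - [[0,0,0],0,-0.25]
    - [[0,0,0],0,-0.25]

```text
time: 14.55
tool_pos: [0.5299, -0.202, 0.1686]
ee_rot: [-3.142, 0.0, -3.141]
force: [-0.2, 1.1, -0.2]
opening: 0.0533
grasp_force: 0.0
```

Run:
```python
from h import *
s=get_state();print(s['tool_pos'],s['ee_rot'])
w=cam('wrist');sc=cam('scene');t=cam('top'); cv2.imwrite('pics/w5.png',w['img'][:,:,::-1])
for n,x0 in dict(medium_lid=[.536,-.201,.0585],small_lid=[.541,-.44,.0585],large_lid=[.583,-.328,.0585]).items():
    for c,g in (('wrist',w),('scene',sc),('top',t)):
        for p,b,m in obs(c,n)[:1]: print(n,c,round(p,2),b.astype(int),*fit(n,[(g,m)],x0,x0[2]))
```

```text
[ 0.52994262 -0.20199119  0.16859076] [-3.14151788e+00  1.91518248e-04 -3.14110444e+00]
medium_lid wrist 0.64 [258 140 123 123] [ 0.53510155 -0.20024464  0.0585    ] 0.6585278107549767
medium_lid scene 0.75 [296 195  43  22] [ 0.53421213 -0.20091331  0.0585    ] 0.4132999906087539
medium_lid top 0.71 [293 200  20  16] [ 0.52802072 -0.18744876  0.0585    ] 12.831771092792202
small_lid wrist 0.62 [ 59 175  54  69] [ 0.53946876 -0.43718123  0.0585    ] 0.8117272576451606
small_lid scene 0.75 [387 222  33  21] [ 0.53899488 -0.44020639  0.0585    ] 0.29219986133816916
small_lid top 0.68 [397 184  28  27] [ 0.54080637 -0.43994961  0.0585    ] 0.25452071363868706
large_lid wrist 0.63 [123 181 120 102] [ 0.58086778 -0.32818789  0.0585    ] 13.960414489764688
large_lid scene 0.86 [345 198  51  26] [ 0.58190515 -0.32797182  0.0585    ] 0.29295185613267205
large_lid top 0.7 [346 155  48  54] [ 0.58366083 -0.330656    0.0585    ] 2.5064282374402684
```

View pics/w5.png

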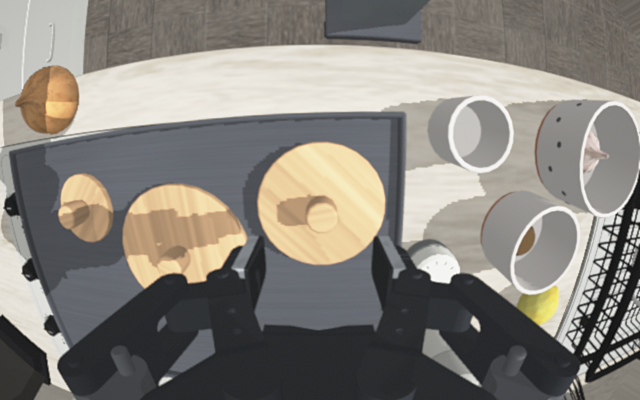

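The wrist view shows the medium lid at (321,203) with its knob centred between the fingers. I'll descend.

Request:
arm_command:
  motion:
    - [[0.005,0.0015,-0.02],0,-0.25]
    - [[0,0,-0.03],0,-0.25]
    - [[0,0,-0.025],0,-0.25]
    - [[0,0,-0.009],0,-0.25]
    - [[0,0,0],0,-0.25]

```text
time: 15.57
tool_pos: [0.5335, -0.1977, 0.0815]
ee_rot: [3.138, -0.005, -3.138]
force: [0.0, 0.3, -1.1]
opening: 0.0534
grasp_force: 0.0
```

Request:
arm_command:
  motion:
    - [[0,0,0],0,-0.25]
    - [[0,0,0],0,0]
    - [[0,0,0],0,0.2]
    - [[0,0,0],0,0.4]
    - [[0,0,0],0,0.4]

```text
time: 15.98
tool_pos: [0.5362, -0.1995, 0.0855]
ee_rot: [-3.14, 0.002, -3.138]
force: [0.3, -0.8, 0.4]
opening: 0.0256
grasp_force: 0.2
```

Request:
arm_command:
  motion:
    - [[-0.001,-0.001,-0.002],0,0.38]
    - [[0,0,0],0,0.5]
    - [[0,0,0],0,1]
    - [[0,0,0],0,1]
    - [[0,0,0],0,1]

```text
time: 16.4
tool_pos: [0.5348, -0.2004, 0.083]
ee_rot: [-3.141, 0.001, -3.138]
force: [-0.5, 0.1, 5.7]
opening: 0.0216
grasp_force: 58.7
```

Request:
arm_command:
  motion:
    - [[0,0,0.01],0,1]
    - [[0,0,0.02],0,1]
    - [[0,0,0.03],0,1]
    - [[0,0,0.02],0,1]
    - [[0,0,0],0,1]

```text
time: 16.82
tool_pos: [0.537, -0.2014, 0.1677]
ee_rot: [-3.137, 0.007, -3.138]
force: [0.5, -1.0, 0.4]
opening: 0.0219
grasp_force: 58.9
```

Request:
arm_command:
  motion:
    - [[0.0045,0.02,0],0,1]
    - [[0.0075,0.034,0],0,1]
    - [[0.0075,0.034,0],0,1]
    - [[0.0075,0.034,0],0,1]
    - [[0.0075,0.034,0],0,1]

```text
time: 17.23
tool_pos: [0.5683, -0.0422, 0.1612]
ee_rot: [3.141, -0.002, -3.138]
force: [-0.2, 0.5, -1.5]
opening: 0.0217
grasp_force: 58.9
```

Request:
arm_command:
  motion:
    - [[0.0075,0.034,0],0,1]
    - [[0.0075,0.034,0],0,1]
    - [[0.002,0.014,0],0,1]
    - [[0,0,0],0,1]
    - [[0,0,0],0,1]

```text
time: 17.65
tool_pos: [0.5853, 0.0382, 0.1614]
ee_rot: [-3.141, -0.002, -3.136]
force: [-0.5, -0.5, -0.9]
opening: 0.0216
grasp_force: 59.0
```

```bash
cat > chk.py <<'E'
from h import *
import sys
k=sys.argv[1]; z=float(sys.argv[2])  # lid below TCP
s=get_state();p=s['tool_pos'];print(p,s['ee_rot'],s['opening'],s['grasp_force'])
V={c:cam(c) for c in('wrist','scene','top')}
J=dict(large=[.485,.117],medium=[.588,.037],small=[.474,-.059])[k]
for c,g in V.items():
    for n,x0,zz in ((k+'_lid',p[:2],p[2]-z),(k+'_jar',J,0)):
        for q,b,m in obs(c,n)[:1]: print(n,c,round(q,2),b.astype(int),*fit(n,[(g,m)],list(x0)+[0],zz))
E
python3 chk.py medium .0245
```

```text
[0.58532945 0.03820954 0.1614395 ] [-3.14110461e+00 -1.75204020e-03 -3.13622554e+00] 0.02157325439782357 58.99080094881356
medium_lid wrist 0.71 [226 144 184 179] [0.5858277  0.03831878 0.        ] 2.383807000303802
medium_jar wrist 0.61 [282 131  75  21] [0.58498136 0.03920028 0.        ] 51.77967118589852
medium_lid scene 0.63 [237 141  37  20] [0.58376016 0.03390135 0.        ] 0.568295551737185
medium_jar scene 0.96 [241 164  34  38] [0.59256169 0.04305945 0.        ] 0.6577459769602781
medium_lid top 0.9 [185 149  46  43] [0.58566982 0.03235495 0.        ] 2.3907435316685413
medium_jar top 0.57 [207 158  32  44] [0.57576564 0.01631745 0.        ] 6.750395908796197
```

Request:
arm_command:
  motion:
    - [[0.003,-0.001,-0.02],0,1]
    - [[0,0,-0.025],0,1]
    - [[0,0,-0.012],0,1]
    - [[0,0,0],0,1]
    - [[0,0,0],0,1]

```text
time: 18.52
tool_pos: [0.5885, 0.0371, 0.1049]
ee_rot: [3.141, -0.002, -3.138]
force: [-0.4, -0.4, -0.4]
opening: 0.0215
grasp_force: 59.0
```

Request:
arm_command:
  motion:
    - [[0,0,-0.005],0,1]
    - [[0,0,-0.004],0,1]
    - [[0,0,-0.003],0,1]
    - [[0,0,0],0,1]
    - [[0,0,0],0,1]

```text
time: 18.93
tool_pos: [0.5888, 0.0372, 0.094]
ee_rot: [-3.142, -0.0, -3.138]
force: [-3.0, 0.2, -1.0]
opening: 0.0217
grasp_force: 59.4
```

Request:
arm_command:
  motion:
    - [[-0.001,0,-0.002],0,1]
    - [[0,0,-0.001],0,1]
    - [[0,0,0],0,1]

```text
time: 19.18
tool_pos: [0.5889, 0.0371, 0.0935]
ee_rot: [-3.141, 0.002, -3.137]
force: [-9.1, 0.7, 17.3]
opening: 0.0216
grasp_force: 61.2
```

Request:
arm_command:
  motion:
    - [[0,0,-0.001],0,1]
    - [[0,0,-0.001],0,1]
    - [[0,0,0],0,1]

```text
time: 19.43
tool_pos: [0.5893, 0.0371, 0.0936]
ee_rot: [-3.141, 0.002, -3.137]
force: [-13.8, 1.5, 28.5]
opening: 0.0218
grasp_force: 62.3
```

Request:
arm_command:
  motion:
    - [[0,0,0.002],0,1]
    - [[0,0,0.001],0,1]
    - [[0,0,0],0,1]
    - [[0,0,0],0,0.2]
    - [[0,0,0],0,0.0]

```text
time: 19.85
tool_pos: [0.5887, 0.037, 0.0917]
ee_rot: [-3.141, 0.002, -3.138]
force: [0.5, 0.6, -0.3]
opening: 0.0424
grasp_force: 0.0
```

Request:
arm_command:
  motion:
    - [[0,0,0],0,-0.1]
    - [[0,0,0],0,-0.1]
    - [[0,0,0.03],0,-0.1]
    - [[0,0,0.04],0,-0.1]
    - [[0,0,0],0,-0.1]

```text
time: 20.27
tool_pos: [0.5927, 0.0365, 0.1694]
ee_rot: [-3.14, 0.013, -3.138]
force: [0.5, 0.6, 1.9]
opening: 0.0467
grasp_force: 0.0
```

```bash
python3 chk.py medium .0945
python3 - <<'E'
from h import *
w=cam('wrist');s=cam('scene')
cv2.imwrite('pics/w6.png',np.hstack([w['img'][60:340,160:460],cv2.resize(s['img'][140:240,180:290],None,fx=2.8,fy=2.8)])[:,:,::-1])
E
```

```text
[0.59272743 0.0364551  0.16935752] [-3.13968268  0.01328366 -3.13765578] 0.04665821363722999 0.0
medium_lid wrist 0.61 [255 128 130 130] [0.58818394 0.0374046  0.        ] 2.2852121000770866
medium_jar wrist 0.73 [292 124  55   8] [0.58704105 0.03796354 0.        ] 59.70373196493423
medium_lid scene 0.64 [240 163  38  15] [0.58057073 0.03016819 0.        ] 0.3712704682589092
medium_jar scene 0.73 [240 176  38  25] [0.58839291 0.0366219  0.        ] 4.297220788217965
medium_lid top 0.71 [195 159  39  35] [0.58671022 0.03133347 0.        ] 3.472258052090267
medium_jar top 0.72 [214 169  28  31] [ 0.56021936 -0.00561501  0.        ] 10.584241851202517
```

View pics/w6.png

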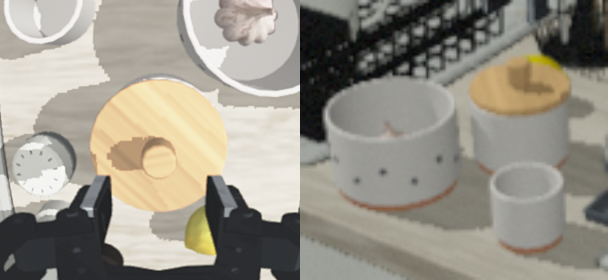

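The crop shows the medium lid lying flat on its jar. Next is the large lid at (0.582, -0.328).

Request:
arm_command:
  motion:
    - [[-0.001,-0.02,0],0,-0.2]
    - [[-0.001,-0.036,0],0,-0.2]
    - [[-0.001,-0.036,0],0,-0.2]
    - [[-0.001,-0.036,0],0,-0.2]
    - [[-0.001,-0.036,0],0,-0.2]

```text
time: 21.23
tool_pos: [0.5827, -0.1284, 0.1612]
ee_rot: [3.142, -0.0, -3.137]
force: [0.2, -0.7, 0.7]
opening: 0.0513
grasp_force: 0.0
```

Request:
arm_command:
  motion:
    - [[-0.001,-0.036,0],0,-0.2]
    - [[-0.001,-0.036,0],0,-0.2]
    - [[0,-0.036,0],0,-0.2]
    - [[0,-0.036,0],0,-0.2]
    - [[0,-0.036,0],0,-0.2]

```text
time: 21.65
tool_pos: [0.5806, -0.3087, 0.161]
ee_rot: [3.141, -0.0, -3.138]
force: [0.9, -0.1, 0.1]
opening: 0.0513
grasp_force: 0.0
```

Request:
arm_command:
  motion:
    - [[0,-0.02,0],0,-0.2]
    - [[0,0,0],0,-0.2]
    - [[0,0,0],0,-0.2]

```text
time: 21.9
tool_pos: [0.5806, -0.3277, 0.1608]
ee_rot: [3.141, -0.0, -3.14]
force: [0.2, 1.2, 0.1]
opening: 0.0513
grasp_force: 0.0
```

Run:
```python
from h import *
s=get_state();print(s['tool_pos'],s['ee_rot'])
V={c:cam(c) for c in('wrist','scene','top')}
for n,x0 in dict(small_lid=[.541,-.44],large_lid=[.583,-.328]).items():
    for c,g in V.items():
        for p,b,m in obs(c,n)[:1]: print(n,c,round(p,2),b.astype(int),*fit(n,[(g,m)],x0+[0],.0565))
t=V['top']
for c in('top','scene'):
  g=V[c]
  for n,x0,z in (('medium_lid',[.588,.037,0],.066),('medium_jar',[.588,.037,0],0),('large_jar',[.485,.117,0],0),('small_jar',[.474,-.059,0],0)):
    for p,b,m in obs(c,n)[:1]: print(n,c,round(p,2),b.astype(int),*fit(n,[(g,m)],x0,z))
```

```text
[ 0.58060122 -0.32770218  0.16078997] [ 3.14079731e+00 -3.58030008e-04 -3.13971066e+00]
small_lid wrist 0.63 [143 109  81  87] [ 0.54034754 -0.43919811  0.        ] 0.865932513034504
small_lid scene 0.78 [389 223  31  21] [ 0.54184704 -0.43867059  0.        ] 0.22920965058456133
small_lid top 0.84 [400 187  25  23] [ 0.53742784 -0.44349822  0.        ] 2.993122434201752
large_lid wrist 0.91 [232 114 166 163] [ 0.58214738 -0.32795322  0.        ] 0.8619842021236027
large_lid scene 0.68 [347 197  51  30] [ 0.58490027 -0.32633599  0.        ] 0.413408702515376
large_lid top 0.64 [339 155  55  52] [ 0.58339401 -0.329014    0.        ] 2.704101916036991
medium_lid top 0.6 [195 157  39  37] [0.59111776 0.03578126 0.        ] 0.22873229891249303
medium_jar top 0.65 [174 209  27  23] [0.48786397 0.0813683  0.        ] 13.651127990123767
large_jar top 0.72 [152 190  62  57] [0.48532224 0.11711205 0.        ] 0.32464033127350167
small_jar top 0.98 [240 209  32  29] [ 0.4746714  -0.05902587  0.        ] 0.3886146578511249
medium_lid scene 0.74 [240 163  39  16] [0.59297365 0.03943534 0.        ] 0.25128193633090923
medium_jar scene 0.9 [241 176  34  24] [0.58287023 0.03496323 0.        ] 3.9439112283178988
large_jar scene 0.69 [190 167  47  47] [0.48724577 0.1205187  0.        ] 0.5050879881818502
small_jar scene 0.94 [249 194  25  34] [ 0.47544682 -0.05571478  0.        ] 0.3790269363012319
```

Request:
arm_command:
  motion:
    - [[0.0015,0,-0.02],0,-0.2]
    - [[0,0,-0.03],0,-0.2]
    - [[0,0,-0.02],0,-0.2]
    - [[0,0,-0.005],0,-0.1]
    - [[0,0,0],0,0]

```text
time: 23.17
tool_pos: [0.5812, -0.326, 0.0841]
ee_rot: [3.139, -0.003, -3.138]
force: [-0.2, 0.2, 1.1]
opening: 0.0429
grasp_force: 0.0
```

Request:
arm_command:
  motion:
    - [[0,0,0],0,0.2]
    - [[0,0,0],0,0.37]
    - [[0,0,0],0,0.37]
    - [[0,0,0],0,0.37]

```text
time: 23.5
tool_pos: [0.5833, -0.3276, 0.088]
ee_rot: [-3.14, 0.002, -3.138]
force: [-0.1, 0.2, -0.2]
opening: 0.0271
grasp_force: 0.0
```

Request:
arm_command:
  motion:
    - [[-0.001,0,-0.005],0,0.37]
    - [[0,0,0],0,0.37]
    - [[0,0,0],0,1]
    - [[0,0,0],0,1]
    - [[0,0,0],0,1]

```text
time: 23.92
tool_pos: [0.5814, -0.3268, 0.0811]
ee_rot: [3.141, -0.0, -3.138]
force: [-0.2, 0.1, -0.1]
opening: 0.0216
grasp_force: 58.7
```

Request:
arm_command:
  motion:
    - [[0,0,0],0,1]
    - [[0,0,0.01],0,1]
    - [[0,0,0.025],0,1]
    - [[0,0,0.035],0,1]
    - [[0,0,0.02],0,1]

```text
time: 24.33
tool_pos: [0.5825, -0.3277, 0.1755]
ee_rot: [-3.139, 0.003, -3.138]
force: [0.1, 0.2, 0.4]
opening: 0.0218
grasp_force: 58.9
```

Request:
arm_command:
  motion:
    - [[-0.004,0.018,0],0,1]
    - [[-0.0075,0.034,0],0,1]
    - [[-0.0075,0.034,0],0,1]
    - [[-0.0075,0.034,0],0,1]
    - [[-0.0075,0.034,0],0,1]

```text
time: 24.75
tool_pos: [0.547, -0.1716, 0.172]
ee_rot: [-3.141, 0.001, -3.138]
force: [0.1, 0.4, 0.4]
opening: 0.0219
grasp_force: 58.9
```

Request:
arm_command:
  motion:
    - [[-0.0075,0.034,0],0,1]
    - [[-0.0075,0.034,0],0,1]
    - [[-0.0075,0.034,0],0,1]
    - [[-0.0075,0.034,0],0,1]
    - [[-0.0075,0.034,0],0,1]

```text
time: 25.17
tool_pos: [0.5095, -0.0014, 0.1722]
ee_rot: [-3.141, 0.001, -3.138]
force: [0.6, 0.5, -0.7]
opening: 0.0214
grasp_force: 58.9
```

Request:
arm_command:
  motion:
    - [[-0.0075,0.034,0],0,1]
    - [[-0.0075,0.034,0],0,1]
    - [[-0.0075,0.034,0],0,1]
    - [[-0.0035,0.0187,0],0,1]
    - [[0,0,0],0,1]

```text
time: 25.58
tool_pos: [0.483, 0.1212, 0.172]
ee_rot: [3.14, 0.0, -3.133]
force: [-0.2, 0.7, -1.5]
opening: 0.0219
grasp_force: 59.0
```

```bash
python3 chk.py large .0275
```

```text
[0.48298402 0.12116175 0.17203568] [ 3.14024594e+00  4.07945784e-04 -3.13342989e+00] 0.02192156612299556 58.980954783037305
large_lid wrist 0.93 [200 116 235 213] [0.48385672 0.12125854 0.        ] 4.438241059026432
large_lid scene 0.73 [183 139  52  29] [0.4889824  0.12400416 0.        ] 0.9357407769766365
large_jar scene 0.88 [186 166  52  48] [0.48629283 0.12000824 0.        ] 0.3826987129691353
large_lid top 0.96 [139 186  60  59] [0.48728137 0.11602189 0.        ] 1.5311563216310327
large_jar top 0.8 [179 194  34  53] [0.48126267 0.08727895 0.        ] 8.261824751214426
```

Request:
arm_command:
  motion:
    - [[0.002,-0.003,-0.015],0,1]
    - [[0,0,-0.025],0,1]
    - [[0,0,-0.01],0,1]
    - [[0,0,0],0,1]
    - [[0,0,0],0,1]

```text
time: 26.45
tool_pos: [0.4856, 0.1146, 0.121]
ee_rot: [3.142, -0.002, -3.138]
force: [1.0, -0.8, -0.8]
opening: 0.0214
grasp_force: 59.0
```

Request:
arm_command:
  motion:
    - [[-0.0005,0.0025,0],0,1]
    - [[0,0,-0.008],0,1]
    - [[0,0,-0.006],0,1]
    - [[0,0,-0.003],0,1]
    - [[0,0,0],0,1]

```text
time: 26.87
tool_pos: [0.4848, 0.1175, 0.1036]
ee_rot: [3.141, -0.002, -3.138]
force: [-0.2, 1.3, 0.3]
opening: 0.0216
grasp_force: 59.1
```

Request:
arm_command:
  motion:
    - [[0,0,0],0,1]
    - [[0,0,-0.001],0,1]
    - [[0,0,0],0,1]

```text
time: 27.12
tool_pos: [0.4851, 0.1175, 0.1034]
ee_rot: [3.141, -0.001, -3.138]
force: [-2.7, 2.4, 3.5]
opening: 0.022
grasp_force: 59.4
```

Request:
arm_command:
  motion:
    - [[0,0,-0.0015],0,1]
    - [[0,0,0],0,1]

```text
time: 27.28
tool_pos: [0.4854, 0.1174, 0.1023]
ee_rot: [3.142, -0.0, -3.138]
force: [-5.4, 1.7, 7.1]
opening: 0.0215
grasp_force: 59.7
```

Request:
arm_command:
  motion:
    - [[0,0,0.001],0,1]
    - [[0,0,0],0,0.3]
    - [[0,0,0],0,0.1]
    - [[0,0,0],0,-0.1]
    - [[0,0,0],0,-0.1]

```text
time: 27.7
tool_pos: [0.4858, 0.1171, 0.1028]
ee_rot: [-3.141, 0.001, -3.138]
force: [-0.1, -0.4, 0.3]
opening: 0.0468
grasp_force: 0.0
```

Request:
arm_command:
  motion:
    - [[0,0,0.02],0,-0.1]
    - [[0,0,0.03],0,-0.1]
    - [[0,0,0.02],0,-0.1]
    - [[0,0,0],0,-0.1]

```text
time: 28.03
tool_pos: [0.4889, 0.1172, 0.1778]
ee_rot: [-3.141, 0.009, -3.138]
force: [1.1, 0.4, 0.3]
opening: 0.047
grasp_force: 0.0
```

Run:
```python
from h import *
w=cam('wrist');s=cam('scene')
for p,b,m in obs('scene','large_lid')[:1]: print(p,*fit('large_lid',[(s,m)],[.485,.117,0],.074))
cv2.imwrite('pics/w7.png',np.hstack([w['img'][60:340,160:460],cv2.resize(s['img'][140:240,180:290],None,fx=2.8,fy=2.8)])[:,:,::-1])
```

```text
0.95 [0.4896534  0.12198623 0.        ] 0.6848332526051955
```

View pics/w7.png

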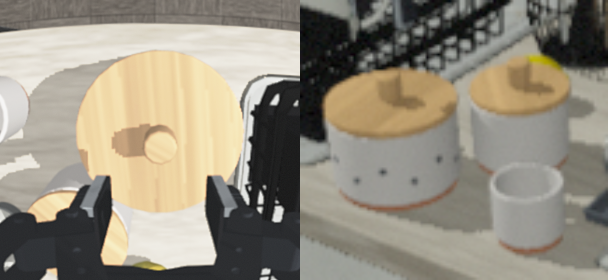

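Both large and medium lids lie flat on their jars. Now the small lid at (0.540, -0.439).

Request:
arm_command:
  motion:
    - [[0.0034,-0.02,0],0,-0.2]
    - [[0.0034,-0.036,0],0,-0.2]
    - [[0.0034,-0.036,0],0,-0.2]
    - [[0.0034,-0.036,0],0,-0.2]
    - [[0.0034,-0.036,0],0,-0.2]

```text
time: 28.6
tool_pos: [0.5013, -0.0479, 0.171]
ee_rot: [3.141, -0.003, -3.137]
force: [0.6, 0.7, 0.0]
opening: 0.0516
grasp_force: 0.0
```

Request:
arm_command:
  motion:
    - [[0.0034,-0.036,0],0,-0.2]
    - [[0.0034,-0.036,0],0,-0.2]
    - [[0.0034,-0.036,0],0,-0.2]
    - [[0.0034,-0.036,0],0,-0.2]
    - [[0.0034,-0.036,0],0,-0.2]

```text
time: 29.02
tool_pos: [0.5184, -0.228, 0.1707]
ee_rot: [3.14, -0.003, -3.138]
force: [0.7, 0.2, 0.0]
opening: 0.0514
grasp_force: 0.0
```

Request:
arm_command:
  motion:
    - [[0.0034,-0.036,0],0,-0.2]
    - [[0.0034,-0.036,0],0,-0.2]
    - [[0.0034,-0.036,0],0,-0.2]
    - [[0.0034,-0.036,0],0,-0.2]
    - [[0.0034,-0.036,0],0,-0.2]

```text
time: 29.43
tool_pos: [0.5355, -0.4078, 0.1702]
ee_rot: [3.139, -0.002, -3.138]
force: [1.0, -0.1, -0.0]
opening: 0.051
grasp_force: 0.0
```

Request:
arm_command:
  motion:
    - [[0.0034,-0.032,0],0,-0.2]
    - [[0,0,0],0,-0.2]
    - [[0,0,0],0,-0.2]

```text
time: 29.68
tool_pos: [0.5386, -0.4396, 0.1698]
ee_rot: [3.139, -0.003, -3.14]
force: [-0.1, 1.3, -0.4]
opening: 0.0513
grasp_force: 0.0
```

Run:
```python
from h import *
s=get_state();print(s['tool_pos'],s['ee_rot'])
V={c:cam(c) for c in('wrist','scene','top')}
for n,x0,z in (('small_lid',[.541,-.44,0],.0565),('small_jar',[.474,-.059,0],0),('large_lid',[.485,.117,0],.074),('medium_lid',[.588,.037,0],.066)):
    for c,g in V.items():
        for p,b,m in obs(c,n)[:1]: print(n,c,round(p,2),b.astype(int),*fit(n,[(g,m)],x0,z))
```

```text
[ 0.53861868 -0.43963697  0.16979923] [ 3.13859663e+00 -2.57086418e-03 -3.14017978e+00]
small_lid wrist 0.85 [275 160  86  83] [ 0.53991208 -0.43934516  0.        ] 0.5889800785424465
small_lid scene 0.97 [387 222  29  20] [ 0.54078589 -0.43951985  0.        ] 0.5344191522176421
small_jar wrist 0.63 [586 114  50  60] [ 0.47363844 -0.05409897  0.        ] 1.6759946161228436
small_jar scene 0.74 [250 197  24  33] [ 0.47516228 -0.05635759  0.        ] 0.3710784015670634
small_jar top 0.86 [242 211  31  25] [ 0.47458741 -0.05991175  0.        ] 0.25323586413695987
large_lid scene 0.96 [189 160  49  26] [0.4885884  0.12150027 0.        ] 0.39205336422632686
large_lid top 0.7 [148 191  58  56] [0.4874893  0.11706846 0.        ] 0.5110138168145859
medium_lid wrist 0.49 [633 224   5  43] [0.60402592 0.04264145 0.        ] 15.3922236943999
medium_lid scene 0.6 [241 160  34  18] [0.59330554 0.04181733 0.        ] 0.38821501282097604
medium_lid top 0.93 [194 156  39  39] [0.59061447 0.03580698 0.        ] 0.44601277566534847
```

Request:
arm_command:
  motion:
    - [[0.0013,0,-0.02],0,-0.2]
    - [[0,0,-0.03],0,-0.2]
    - [[0,0,-0.025],0,-0.2]
    - [[0,0,-0.007],0,-0.1]
    - [[0,0,0],0,-0.1]

```text
time: 30.85
tool_pos: [0.5397, -0.4371, 0.0876]
ee_rot: [3.137, -0.004, -3.138]
force: [0.8, 0.9, 0.2]
opening: 0.0469
grasp_force: 0.0
```

Request:
arm_command:
  motion:
    - [[0,0,0],0,0.2]
    - [[0,0,0],0,0.33]
    - [[0,0,0],0,0.33]

```text
time: 31.1
tool_pos: [0.5423, -0.44, 0.0935]
ee_rot: [-3.138, 0.003, -3.138]
force: [0.5, 0.1, 0.2]
opening: 0.0283
grasp_force: 0.0
```

Request:
arm_command:
  motion:
    - [[-0.001,0,-0.004],0,0.33]
    - [[0,0,-0.004],0,0.33]
    - [[0,0,0],0,0.33]
    - [[0,0,0],0,0.33]

```text
time: 31.43
tool_pos: [0.5399, -0.4385, 0.0823]
ee_rot: [3.141, -0.001, -3.138]
force: [-0.8, 0.3, -0.5]
opening: 0.0286
grasp_force: 0.0
```

Request:
arm_command:
  motion:
    - [[0,0,0],0,0.4]
    - [[0,0,0],0,1]
    - [[0,0,0],0,1]
    - [[0,0,0],0,1]

```text
time: 31.77
tool_pos: [0.5403, -0.4389, 0.0831]
ee_rot: [-3.141, 0.0, -3.138]
force: [0.1, -0.8, 1.0]
opening: 0.0218
grasp_force: 58.9
```

Request:
arm_command:
  motion:
    - [[0,0,0.01],0,1]
    - [[0,0,0.025],0,1]
    - [[0,0,0.035],0,1]
    - [[0,0,0.02],0,1]
    - [[0,0,0],0,1]

```text
time: 32.18
tool_pos: [0.5426, -0.4414, 0.1807]
ee_rot: [-3.133, 0.008, -3.138]
force: [1.2, -0.5, 0.7]
opening: 0.0216
grasp_force: 58.8
```

Request:
arm_command:
  motion:
    - [[-0.003,0.018,0],0,1]
    - [[-0.006,0.0345,0],0,1]
    - [[-0.006,0.0345,0],0,1]
    - [[-0.006,0.0345,0],0,1]
    - [[-0.006,0.0345,0],0,1]

```text
time: 32.6
tool_pos: [0.5123, -0.281, 0.1723]
ee_rot: [3.141, -0.001, -3.138]
force: [1.6, -0.2, -0.2]
opening: 0.0215
grasp_force: 58.9
```

Request:
arm_command:
  motion:
    - [[-0.006,0.0345,0],0,1]
    - [[-0.006,0.0345,0],0,1]
    - [[-0.006,0.0345,0],0,1]
    - [[-0.006,0.0345,0],0,1]
    - [[-0.006,0.0345,0],0,1]

```text
time: 33.02
tool_pos: [0.4823, -0.1085, 0.1725]
ee_rot: [3.141, -0.0, -3.138]
force: [0.0, -0.2, -0.1]
opening: 0.0217
grasp_force: 58.9
```

Request:
arm_command:
  motion:
    - [[-0.006,0.0345,0],0,1]
    - [[-0.003,0.018,0],0,1]
    - [[0,0,0],0,1]
    - [[0,0,0],0,1]

```text
time: 33.35
tool_pos: [0.4739, -0.057, 0.1727]
ee_rot: [-3.141, -0.0, -3.136]
force: [-0.3, -0.0, -0.7]
opening: 0.0212
grasp_force: 58.9
```

```bash
python3 chk.py small .0275
```

```text
[ 0.47387014 -0.05703884  0.17269329] [-3.14128642e+00 -1.77639814e-04 -3.13576621e+00] 0.02123397204610239 58.90786550939083
small_lid wrist 0.61 [257 177 128 123] [ 0.47399782 -0.05691256  0.        ] 1.501100010508733
small_jar wrist 0.96 [282 150  72  35] [ 0.45743636 -0.05723735  0.        ] 13.137232824569741
small_lid scene 0.67 [244 158  29  20] [ 0.47539923 -0.05617701  0.        ] 0.5117115615142583
small_jar scene 0.84 [248 196  27  31] [ 0.47628484 -0.0557877   0.        ] 0.20912203625874903
small_lid top 0.54 [252 210   9  26] [ 0.472395   -0.08368447  0.        ] 7.817553171986184
small_jar top 0.62 [255 225  19  11] [ 0.45122593 -0.09251666  0.        ] 8.482120808481943
```

Request:
arm_command:
  motion:
    - [[0.0008,-0.0005,-0.02],0,1]
    - [[0,0,-0.03],0,1]
    - [[0,0,-0.02],0,1]
    - [[0,0,0],0,1]
    - [[0,0,0],0,1]

```text
time: 34.22
tool_pos: [0.4742, -0.0581, 0.1021]
ee_rot: [3.141, -0.002, -3.138]
force: [0.0, -0.0, -0.4]
opening: 0.0216
grasp_force: 58.9
```

Request:
arm_command:
  motion:
    - [[0,0,0],0,1]
    - [[0,0,0],0,1]

```text
time: 34.38
tool_pos: [0.4764, -0.0588, 0.1047]
ee_rot: [-3.14, 0.003, -3.138]
force: [-0.3, 0.2, -0.5]
opening: 0.0214
grasp_force: 58.9
```

Request:
arm_command:
  motion:
    - [[-0.0005,-0.0004,-0.007],0,1]
    - [[0,0,-0.007],0,1]
    - [[0,0,-0.005],0,1]
    - [[0,0,0],0,1]
    - [[0,0,0],0,1]

```text
time: 34.8
tool_pos: [0.474, -0.0584, 0.0832]
ee_rot: [3.141, -0.001, -3.138]
force: [0.5, -0.3, 0.3]
opening: 0.0215
grasp_force: 58.9
```

Request:
arm_command:
  motion:
    - [[0,0,-0.002],0,1]
    - [[0,0,-0.001],0,1]
    - [[0,0,0],0,1]

```text
time: 35.05
tool_pos: [0.4744, -0.0586, 0.0807]
ee_rot: [3.142, -0.0, -3.138]
force: [0.4, 0.4, -0.4]
opening: 0.0219
grasp_force: 58.9
```

Request:
arm_command:
  motion:
    - [[0,0,-0.001],0,1]
    - [[0,0,-0.001],0,1]
    - [[0,0,0],0,1]

```text
time: 35.3
tool_pos: [0.4748, -0.0588, 0.0795]
ee_rot: [-3.141, 0.0, -3.138]
force: [-1.0, 1.0, 4.9]
opening: 0.0216
grasp_force: 59.3
```

Contact at the expected seated height, so I'll release.

Request:
arm_command:
  motion:
    - [[0,0,-0.001],0,1]
    - [[0,0,0.001],0,1]
    - [[0,0,0],0,0.3]
    - [[0,0,0],0,0.1]
    - [[0,0,0],0,-0.1]

```text
time: 35.72
tool_pos: [0.4743, -0.0586, 0.0786]
ee_rot: [3.142, -0.0, -3.138]
force: [0.2, 0.6, 0.3]
opening: 0.0466
grasp_force: 0.0
```

Request:
arm_command:
  motion:
    - [[0,0,0],0,-0.1]
    - [[0,0,0.02],0,-0.1]
    - [[0,0,0.035],0,-0.1]
    - [[0,0,0.035],0,-0.1]
    - [[0,0,0.02],0,-0.1]

```text
time: 36.13
tool_pos: [0.4758, -0.0591, 0.1924]
ee_rot: [-3.14, 0.004, -3.138]
force: [1.5, 0.2, 0.3]
opening: 0.047
grasp_force: 0.0
```

Request:
arm_command:
  motion:
    - [[-0.02,-0.03,0.0],0,-0.1]
    - [[-0.02,-0.035,0],0,-0.1]
    - [[-0.02,-0.035,0],0,-0.1]
    - [[-0.02,-0.035,0],0,-0.1]
    - [[0,0,0],0,-0.1]

```text
time: 36.55
tool_pos: [0.3917, -0.1989, 0.189]
ee_rot: [-3.139, -0.001, 3.138]
force: [-0.2, -0.4, 0.1]
opening: 0.0471
grasp_force: 0.0
```

Run:
```python
from h import *
print(get_state()['tool_pos'])
V={c:cam(c) for c in('wrist','scene','top')}
J=dict(large=([.485,.117],.074),medium=([.588,.037],.066),small=([.474,-.059],.052))
for k,(x,z) in J.items():
    for c,g in V.items():
        L=obs(c,k+'_lid')[:1];Q=obs(c,k+'_jar')[:1]
        if L: print(k,'lid',c,round(L[0][0],2),*fit(k+'_lid',[(g,L[0][2])],x+[0],z))
        if L and Q: # union of masks vs. assembled model
            M['u']=M[k+'_jar']+[(r,h+z) for r,h in M[k+'_lid']]
            print('   union',*fit('u',[(g,L[0][2]|Q[0][2])],x+[0],0))
s=V['scene']['img'][140:250,170:310]
cv2.imwrite('pics/f.png',np.hstack([cv2.resize(s,None,fx=2.8,fy=2.8,interpolation=cv2.INTER_CUBIC),cv2.resize(V['top']['img'][140:250,140:280],None,fx=2.8,fy=2.8)])[:,:,::-1])
```

```text
[ 0.39173634 -0.19891887  0.18899097]
large lid wrist 0.64 [0.48624191 0.11908614 0.        ] 0.5514454681104506
   union [0.51181484 0.17125016 0.        ] 9.878217727293245
large lid scene 0.8 [0.48901022 0.12176001 0.        ] 0.35433684458869685
   union [0.48714914 0.12047842 0.        ] 0.5171281495343886
large lid top 0.66 [0.48670126 0.11627064 0.        ] 0.5631160464984585
   union [0.48595202 0.1171428  0.        ] 0.5583553603626114
medium lid wrist 0.6 [0.58450679 0.08320156 0.        ] 28.327110753091894
   union [0.58450417 0.05391565 0.        ] 17.554031002256878
medium lid scene 0.57 [0.58889538 0.0430442  0.        ] 2.0746938723946178
   union [0.59064091 0.04192296 0.        ] 2.104756074655866
medium lid top 0.84 [0.59136348 0.03581507 0.        ] 0.33545093006877424
   union [0.59071374 0.03597079 0.        ] 0.4690375212708635
small lid wrist 0.81 [ 0.47452337 -0.05812458  0.        ] 6.1854489339517205
   union [ 0.47239014 -0.05885561  0.        ] 5.509055657983045
small lid scene 0.97 [ 0.47754077 -0.05657099  0.        ] 0.6925189979886217
   union [ 0.47393598 -0.05801408  0.        ] 0.3764405417367164
small lid top 0.9 [ 0.4769169 -0.0604969  0.       ] 0.46056833037635575
   union [0.48010742 0.151362   0.        ] 40.95775001802483
```

View pics/f.png

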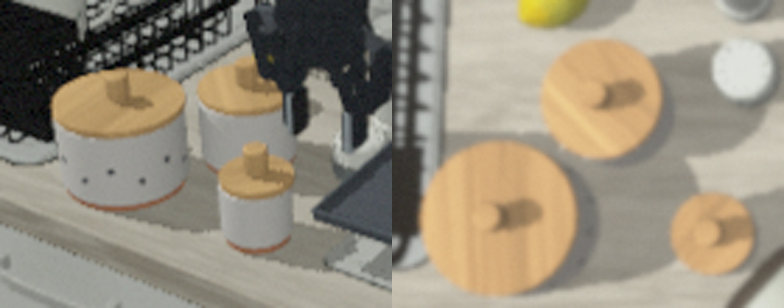

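All three lids sit flat and centred: large at (490,215), medium at (595,95) and small at (710,232) in the top crop. The contact heights differ by the expected 14 mm and 22 mm, to within about 1 mm. The arm is clear, so I'm handing in.

```bash
python3 -c "
from rig import *
print(job_done())"
```

```text
the job is handed in; nothing more can be done
None
```

The job is handed in: the garlic is in the large jar, the capsule is in the medium jar, and all three jars are closed with their own lids, which looked flat and centred in the last pictures; the judge's verdict was not returned.

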